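Tighten the foot nut of the watch-case press

ROBOT

A 6-joint arm with a two-finger parallel gripper is mounted at the origin on the work surface. World frame = base frame: x ahead of the robot, y to its left, z up, the work surface at z = 0. Lengths are in m, angles in rad, forces in N, time in s.
With the tool pointing down it reaches from about 0.375 to 0.975 m from the base axis. Payload 3.8 kg.
Tool frame: the origin (TCP) lies at the very end of the fingers, on their centre line; the grasp point (between the pads) lies 19 mm behind it (ctrl.hold_point_z is the distance from the TCP to the grasp point, in m); z points along the fingers, y is the line along which they close (so a half turn about z gives the same grasp; the last joint's range is limited). The gripper opens to 88 mm and grips with 3 to 60 N. Pads are 18 mm wide; open, the fingers measure 123 mm over their backs; the gripper's body (75 mm by 187 mm) begins 45 mm behind the grasp point.
Start: joints at [1.08, 0.264, 1.604, -0, 1.274, -0.037], TCP at [0.296, 0.607, 0.239] pointing down, gripper open.
Joint ranges: [-2.63, 2.63], [-0.94, 2.18], [0.31, 2.57], [-1.31, 4.45], [0, 2.66], [-2.55, 2.55]. Speed limits (rad/s): [2.57, 2.57, 3.14, 3.14, 3.14, 3.14].

INTERFACE

Orientations are given as a unit quaternion [x, y, z, w].
In Python, from rig import ctrl, eyes gives the robot as it stands. The module is installed in compiled form; this text tells all that it offers.
- The arm moves only by the tool drive_tool, never from a script. Its argument "commands" is a list of rows, each an object of numbers: "x", "y", "z": the shift along the tool's x, y, z normalised to -1 to 1, where 1 is 50 mm; "wx", "wy", "wz": the turn, a rotation vector about the tool's x, y, z normalised to -1 to 1, where 1 is pi/2 rad; "hand": the opening in per cent of the stroke, from 0 (shut) to 100 (fully open). In form: [{"x": .., "y": .., "z": .., "wx": .., "wy": .., "wz": .., "hand": ..}, ...]. A call has 1 to 10 rows; each row shifts and turns the commanded pose from where the row before left it, along the tool's axes as they then stand; what a row does not reach is not made up. A row lasts 1/8 s, in which the tool goes at most 62.5 mm and 10.7 degrees, less where a joint would pass 70% of its speed; a pose out of reach is approached as far as the arm can. A call with a number of a shift or a turn outside -1 to 1 is refused whole. A call with a gripper value outside its range is refused whole. The fingers move at their own pace and stop on an object; "newtons" is the grip in N (left out, the last holds). Time passes only in rows, so rows that do not move let the fingers close. It gives the time, the measured TCP pose, the force, the opening and the grip force at its end, in the units of the state.
- ctrl.get_state(): the state, without advancing time (a new reading comes with each control period).
- eyes.capture(name): name is "scene" or "top"; returns a dict with "color" (420x560x3 uint8, red, green, blue), "fx", "fy", "cx", "cy" (pixels), "position" and "orientation" of the camera in the world. Camera axes: x right, y down, z forward; pixel columns grow to the right and rows downward; lengths in m; the calibration is good to about 2 mm. A picture is of the moment at which its call begins. There is no depth.
- ctrl.finish_job(): hands the job in; it is judged then, once.
The state is a dict: "time_s": time; "joint_pos": joint angles; "joint_vel": joint speeds; "effort": joint torques, N m; "ee_pos": TCP position; "tool_rot": TCP orientation; "contact_force": force on the tool from outside, world axes, zero at the start; "ft_torque": the same for the moment, N m; "opening": finger opening in m; "grip_force": force on a finger pad.
Only numpy, scipy, OpenCV 4.12 (cv2) and the standard library are available. Lean on these libraries where they do the work, as an engineer would, in place of code of your own. Each camera call takes 0.05 s, during which the arm holds its last target. There are 200 camera calls.

TASK

Take the cranked ring spanner from the wooden tray and tighten the brass nut at the foot of the blue watch-case press clockwise until it stops and is firmly tight, without straining nut or press: the two cheeks leave only a short swing, so lift the spanner off and reseat it for each new stroke. Turn the nut only with the spanner, then lay the spanner gently back down flat in the tray, and leave the other things on the bench as they are.

Things in the scene. Friction and masses are not known exactly. Their poses are not given: they have to be found in the camera images.
- wrench: Loose steel cranked ring spanner, 172 mm long, 240 g. Origin mid-length on its underside plane (both ends lie on it); x points to the hexagon socket ring, z up. Socket: through hexagon 30 mm across flats, flats facing x and every 60 deg, ring 16 mm high, 46 mm over corners. Other end: solid round foot, 26 mm diameter, at x = -67 mm, no socket.
- wrench_socket (a point): centre of the spanner's hexagon socket at its lower rim, 75 mm from the wrench origin along x, on the underside plane; axes as the wrench
- wrench_grip (a point): middle of the spanner's raised handle bar, 30 mm above the wrench origin: the place to grip, across its 14 mm width (y). The bar is 14 mm high and straight from x = -46 to 46 mm, then slopes down 45 deg to the ends. Axes as the wrench.
- nut_foot (a point): centre of the brass nut's underside, on its axis, 14 mm above the bench on a washer. Hexagon 28 mm across flats, 14 mm high, a flat facing this x axis and every 60 deg (x, y turn with the nut, z up); on top a collar 26 mm dia. 3 mm high and a stud 16 mm dia. 6 mm high. Spanner fully on: its socket point meets this one, free play about 8 deg each way.
- nut (a joint): turn of the nut in rad, growing clockwise from above (tightening); stops dead at 3.14. Takes about 0.2 N m (2.7 N at the middle of the handle) and stays where left; pushed back past the free play it loosens. Firmly tight: a steady 0.8 to 1.2 N m against the stop (11 to 16 N at the handle's middle) for half a second, spanner fully on; below 0.5 N m is slack, over 1.6 N m strains it.
- press: Fixed blue watch-case press. Origin on the bench on the nut's axis, z up. Base 225 x 120 mm, 12 mm thick, from x = -55 mm; column and head from x = 85 mm, up to 134 mm above the bench; small lever to 175 mm. With the nut tight, its flats let the spanner's x axis lie 26 deg clockwise of the press's x (plus free play).
- cheeks: two upright aluminium plates of the press, axes as the press, 8 mm thick, standing radially 27 to 55 mm from the nut's axis on its -x side, tops 57 mm above the bench. The handle points to the press's -x between them: the spanner's x axis can swing 48 deg either side of the press's x before the handle meets a cheek. Do not lean on them with over 20 N.
- tray: Fixed shallow wooden tray, 270 (x) x 240 (y) mm, origin at the centre of its underside; white floor 6 mm above the bench, rims 12 mm wide, 16 mm high. Two small tins (34 mm wide, 22 mm high) stand in it near its +y side, 92 mm from the centre line.
- red_tin: Bystander, leave alone: small round red tin in the tray, 34 mm wide, 20 mm high. Origin at the centre of its underside.
- green_tin: Bystander, leave alone: small round green tin in the tray, 34 mm wide, 22 mm high. Origin at the centre of its underside.
- cap_a: Bystander, leave alone: small yellow flanged cap near the far edge, 48 mm wide, 28 mm high. Origin at the centre of its underside.
- cap_b: Bystander, leave alone: yellow flanged cap at the left, 62 mm wide, 34 mm high. Origin at the centre of its underside.
- watch: Bystander, leave alone: steel wristwatch case without strap at the right, 40 mm wide, 10 mm high. Origin at the centre of its underside.
- knife: Bystander, leave alone: closed dark red pocket knife at the left, 100 x 20 x 14 mm. Origin at the centre of its underside.
- oil_jar: Bystander, leave alone: amber jar at the right, 44 mm wide, 60 mm high. Origin at the centre of its underside.
Mind the look-alikes: they are no part of the job. What is meant by the wrench is not pink, and is the larger of those in its own colour.

How it is judged:
On the way, in this order (a step that is already met when the one before it is completed fails the run):
1. the spanner is seated fully on the nut (horizontal distance between wrench_socket and nut_foot below 0.004 m and z of wrench_socket in the frame of nut_foot between -0.006 and 0.006 m), for 0.1 s.
2. the spanner has been lifted off for a new bite, with the nut turned part of the way (z of wrench_socket in the frame of nut_foot above 0.012 m and value of joint nut between 1.7 and 3 rad), for 0.05 s.
3. the nut is at its stop and the seated spanner pulls it firmly tight (all of step 1 and value of joint nut above 3.09 rad and contact force between wrench and nut above 35 N), for 0.2 s.
At the end, for the whole second after the job is handed in: The nut is at its stop (joint above 3.04 rad) and the spanner lies at rest flat in the tray (tilt under 0.08 rad, origin within 120 mm in x and 110 mm in y of the tray's centre, socket within 130 and 115 mm, underside no more than 6 mm above the tray floor), let go (value of joint nut above 3.04 rad and x of wrench in the frame of tray between -0.12 and 0.12 m and y of wrench in the frame of tray between -0.11 and 0.11 m and x of wrench_socket in the frame of tray between -0.13 and 0.13 m and y of wrench_socket in the frame of tray between -0.115 and 0.115 m and z of wrench in the frame of tray below 0.012 m and angle between wrench's own z axis and vertical below 0.08 rad and linear speed of wrench below 0.02 m/s); the robot touches nothing.
It fails at once if the spanner strains the nut: far more than a firm pull (contact force between wrench and nut above 200 N).
It fails at once if the spanner is forced against the cheeks, or the arm pushes hard on the press (contact force between wrench and cheeks above 25 N or contact force between the arm and press above 15 N).
It fails at once if the nut is turned or pressed with the fingers instead of the spanner (contact force between the fingers and nut above 0.5 N).
It fails at once if the spanner is dropped or thrown down into the tray, from more than about 15 mm (linear speed of wrench above 0.5 m/s and horizontal distance between wrench and tray below 0.16 m and z of wrench in the frame of tray below 0.05 m).
It fails at once if another thing on the bench is moved by more than 20 mm (distance of any of red_tin, green_tin, cap_a, cap_b, watch, knife, oil_jar from where it was at the start of the episode above 0.02 m).
It also fails if it takes over 72 s, if anything falls off the work surface, if the arm or the gripper's body presses on something with over 40 N, if the wrist force passes 120 N, or if a joint passes its speed limit or range.

## Working session

There is one attempt and no reset: what is moved stays moved. The work goes in short steps, Python scripts to look and compute and a tool call to move; the robot and the scene stay as the last step left them, time stands still between calls to the robot, and variables do not carry over. Pictures are saved under pics/ and viewed, at most 10 in all, crops included, and the job is handed in when it is done.

Besides the shell and the picture viewer there is one more tool, called after "Call:" as a command line: name --argument value ..., lists and objects as JSON in quotes. drive_tool: Moves the arm, as the interface text tells. Its arguments: {"type":"object","properties":{"commands":{"type":"array"},"newtons":{"type":"number"}},"required":["commands"]}

```bash
mkdir -p pics
cat > h.py <<'E'
import numpy as np, cv2
from rig import ctrl, eyes
from scipy.spatial.transform import Rotation as R
def cap(n):
    d=eyes.capture(n); d['bgr']=cv2.cvtColor(d['color'],cv2.COLOR_RGB2BGR); return d
def ray(d,uv,z):
    uv=np.atleast_2d(uv).astype(float)
    v=np.c_[(uv[:,0]-d['cx'])/d['fx'],(uv[:,1]-d['cy'])/d['fy'],np.ones(len(uv))]
    v=R.from_quat(d['orientation']).apply(v); p=np.array(d['position'])
    return p+v*((z-p[2])/v[:,2])[:,None]
def proj(d,P):
    q=R.from_quat(d['orientation']).inv().apply(np.atleast_2d(P)-np.array(d['position']))
    return np.c_[q[:,0]/q[:,2]*d['fx']+d['cx'],q[:,1]/q[:,2]*d['fy']+d['cy']]
E
python3 - <<'E'
from h import *
for n in('top','scene'):
    d=cap(n);print(n,d['fx'],d['cx'],d['cy'],d['position'],R.from_quat(d['orientation']).as_matrix().round(3).tolist())
    cv2.imwrite(f'pics/{n}0.png',cv2.resize(d['bgr'],(784,588),interpolation=cv2.INTER_CUBIC))
    cv2.imwrite(f'{n}0.png',d['bgr'])
print(ctrl.get_state(),ctrl.hold_point_z)
E
```

```text
top 529.5819928803126 272.4174456170043 210.66555326690911 [0.43310186 0.00980602 1.62947901] [[0.024, -0.999, 0.048], [-0.999, -0.025, -0.021], [0.022, -0.047, -0.999]]
scene 509.6443270109893 279.132700312356 208.01659439068786 [ 1.08435699 -0.96717677  0.8129044 ] [[0.851, 0.301, -0.43], [0.525, -0.469, 0.711], [0.013, -0.83, -0.557]]
{'time_s': 0.1, 'joint_pos': array([ 1.08007209e+00,  2.64650621e-01,  1.60521864e+00,  2.32974459e-05,
        1.27370244e+00, -3.69158446e-02]), 'joint_vel': array([-0.00027396, -0.00094696, -0.00340121,  0.00117142,  0.00027637,
        0.00142738]), 'effort': array([-6.55591048e-04, -5.03619969e+01, -3.58070183e+01,  7.29094609e-02,
        2.35024863e-02, -4.88746230e-05]), 'ee_pos': array([0.2956196 , 0.60611709, 0.23754098]), 'tool_rot': array([ 2.24965379e-01,  9.74366255e-01, -9.52383258e-04, -2.68788147e-04]), 'contact_force': array([-0.11307117,  0.53238933, -0.39099347]), 'ft_torque': array([ 0.00287329,  0.01338627, -0.00710592]), 'grip_force': 0.0, 'opening': 0.08793053196532881} 0.0187
```

View pics/top0.png

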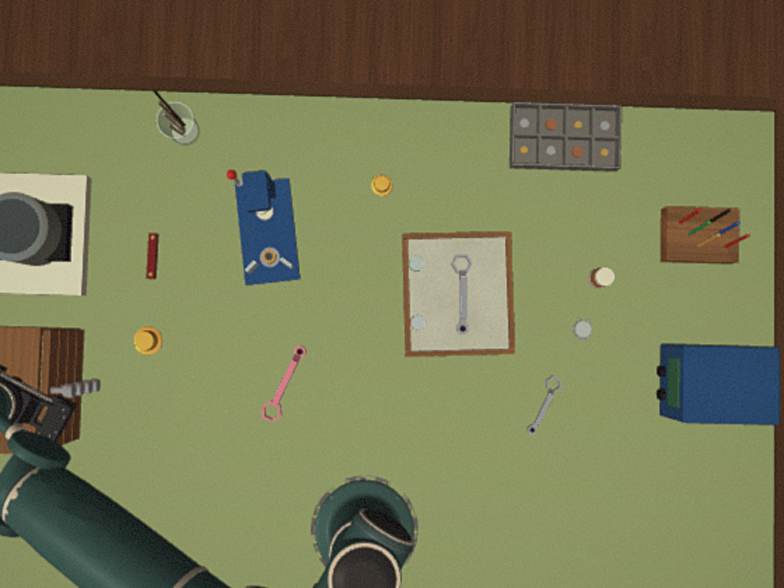

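View pics/scene0.png

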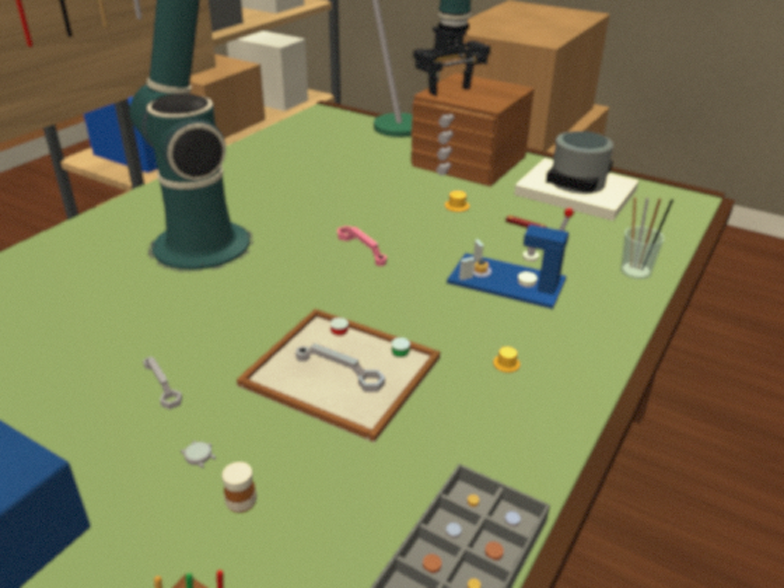

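Spanner candidates in the top view (784 px wide): pink (285,385), which is excluded by colour; small grey on the bench (545,405); larger grey in the tray (462,293). The tray one fits: it is not pink and is the larger grey. I'll confirm that in a crop and measure.

Run:
```python
from h import *
d=cap('top'); s=cap('scene'); im=d['bgr']
c=im[120:320,160:410]; cv2.imwrite('pics/crop1.png',cv2.resize(c,(750,600),interpolation=cv2.INTER_CUBIC))
hsv=cv2.cvtColor(im,cv2.COLOR_BGR2HSV)
def big(m,box):
    x0,y0,x1,y1=box; k=np.zeros_like(m);k[y0:y1,x0:x1]=m[y0:y1,x0:x1]
    cs,_=cv2.findContours(k,cv2.RETR_EXTERNAL,cv2.CHAIN_APPROX_NONE);return max(cs,key=cv2.contourArea)
# tray: brown rims
m=cv2.inRange(hsv,(3,70,40),(18,255,190)); ct=big(m,(280,155,375,260))
r=cv2.minAreaRect(ct);print('tray',r,ray(d,cv2.boxPoints(r),.016).round(4).tolist(),ray(d,r[0],.016))
# press base
m=cv2.inRange(hsv,(100,120,30),(125,255,255)); cp=big(m,(160,115,220,210))
r=cv2.minAreaRect(cp);print('press',r,ray(d,cv2.boxPoints(r),.012).round(4).tolist())
# wrench: grey darker in tray floor
x0,y0,x1,y1=298,175,358,245
g=cv2.cvtColor(im,cv2.COLOR_BGR2GRAY);print('floor',np.median(im[y0:y1,x0:x1].reshape(-1,3),0), 'wr',im[215,330],im[188,323:337].tolist())
np.save('t.npy',im)
b=im.astype(int); m=((b[...,2]-b[...,0]<8)).astype(np.uint8)*255  # floor is warm
cw=big(m,(315,175,345,245));r=cv2.minAreaRect(cw);print('wr',r,cv2.contourArea(cw),ray(d,cv2.boxPoints(r),.02).round(4).tolist())
cv2.imwrite('pics/crop2.png',np.hstack([cv2.resize(im[165:210,165:225],None,fx=6,fy=6,interpolation=cv2.INTER_CUBIC),cv2.resize(s['bgr'][165:210,315:375],None,fx=6,fy=6,interpolation=cv2.INTER_CUBIC)]))
```

```text
tray ((327.0547790527344, 209.47071838378906), (87.57733154296875, 78.16429138183594), 88.40885925292969) [[0.6457, -0.0647, 0.016], [0.659, -0.3049, 0.016], [0.3906, -0.3167, 0.016], [0.3784, -0.0782, 0.016]] [[ 0.51789571 -0.190944    0.016     ]]
press ((190.04476928710938, 161.4207763671875), (79.2549057006836, 38.33686065673828), 83.92753601074219) [[0.768, 0.3065, 0.012], [0.784, 0.1903, 0.012], [0.5419, 0.1574, 0.012], [0.5265, 0.2729, 0.012]]
floor [153. 178. 180.] wr [144 143 143] [[148, 147, 146], [151, 163, 162], [150, 178, 179], [152, 177, 182], [149, 174, 176], [150, 174, 177], [155, 180, 180], [153, 178, 179], [154, 179, 179], [153, 178, 182], [156, 183, 186], [145, 166, 172], [119, 124, 129], [149, 148, 147]]
wr ((330.5, 212.0), (30.0, 3.0), 90.0) 89.0 [[0.556, -0.1957, 0.02], [0.5562, -0.2048, 0.02], [0.4646, -0.2066, 0.02], [0.4644, -0.1974, 0.02]]
```

View pics/crop1.png

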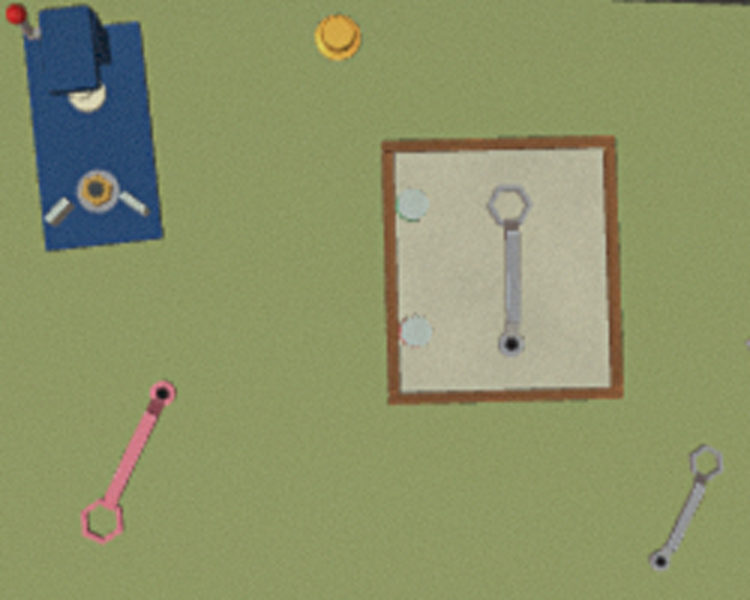

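View pics/crop2.png

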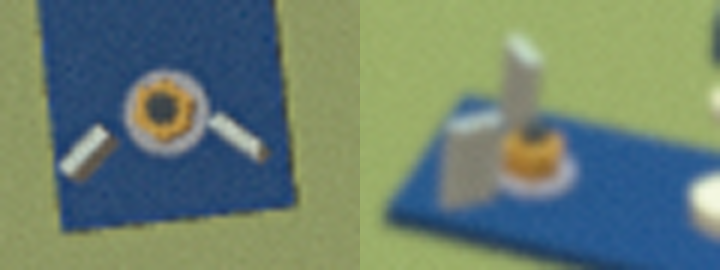

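The crop confirms it: the larger grey spanner is in the tray, with its ring at about crop (508,205) and its foot at (511,344). The nut is at about (192,184) in raw top pixels, between the two cheeks. Next I'll average frames to get finer measurements.

Run:
```python
from h import *
fs=[cap('top') for _ in range(8)]; d=fs[0]; im=np.mean([f['color'] for f in fs],0).astype(np.float32)
ss=[cap('scene') for _ in range(8)]; ims=np.mean([f['color'] for f in ss],0).astype(np.float32)
np.save('top.npy',im);np.save('scene.npy',ims)
U=8
def up(x0,y0,x1,y1,im=im): return cv2.resize(im[y0:y1,x0:x1],None,fx=U,fy=U,interpolation=cv2.INTER_CUBIC)
def px(p,x0,y0): return (np.asarray(p,float)+.5)/U-.5+[x0,y0]
# wrench
x0,y0=312,172; a=up(x0,y0,348,248); w=a[...,0]-a[...,2]
m=(w<14).astype(np.uint8)
cs,_=cv2.findContours(m,cv2.RETR_EXTERNAL,cv2.CHAIN_APPROX_NONE); c=max(cs,key=cv2.contourArea).reshape(-1,2)
P=px(c,x0,y0)
print('wr ext',P.min(0),P.max(0))
top=P[P[:,1]<196]; (cx,cy),r=cv2.minEnclosingCircle(top[top[:,1]<192].astype(np.float32)); print('ring',cx,cy,r,ray(d,(cx,cy),.018))
cs2,h=cv2.findContours(m,cv2.RETR_CCOMP,cv2.CHAIN_APPROX_NONE)
for q in cs2:
    if 2000<cv2.contourArea(q)<8000: M=cv2.moments(q);u=px((M['m10']/M['m00'],M['m01']/M['m00']),x0,y0);print('hole?',cv2.contourArea(q)/U/U,u,ray(d,u,.014))
bot=P[P[:,1]>231]; (cx,cy),r=cv2.minEnclosingCircle(bot.astype(np.float32)); print('foot',cx,cy,r,ray(d,(cx,cy),.018))
bar=P[(P[:,1]>200)&(P[:,1]<224)]; 
for y in (202,207,212,217,222):
    b=bar[np.abs(bar[:,1]-y)<.5]; u=((b[:,0].min()+b[:,0].max())/2,y); print('bar',u,np.ptp(b[:,0]),ray(d,u,.043)[0,:2].round(4))
# nut
x0,y0=180,172; a=up(x0,y0,206,196)
o=a[...,0]-a[...,2]; print('o max',o.max())
m=(o>25).astype(np.uint8); cs,_=cv2.findContours(m,cv2.RETR_EXTERNAL,cv2.CHAIN_APPROX_NONE);c=max(cs,key=cv2.contourArea)
hull=cv2.convexHull(c); M=cv2.moments(hull);u=px((M['m10']/M['m00'],M['m01']/M['m00']),x0,y0);print('nut',u,cv2.contourArea(hull)/64,ray(d,u,.026))
for th in(15,25,40,55):
    m=(o>th).astype(np.uint8); cs,_=cv2.findContours(m,cv2.RETR_EXTERNAL,cv2.CHAIN_APPROX_NONE);c=max(cs,key=cv2.contourArea)
    f=np.zeros_like(m);cv2.drawContours(f,[c],-1,1,-1);yy,xx=np.nonzero(f)
    W=ray(d,px(np.c_[xx,yy],x0,y0),.028)[:,:2];W-=W.mean(0);z=W[:,0]+1j*W[:,1];
    S=np.mean(z**6);R6=np.mean(abs(z)**6)
    print('nut corner ang mod60',th,np.degrees(np.angle(S))/6, abs(S)/R6, 'center',ray(d,px((xx.mean(),yy.mean()),x0,y0),.026)[0,:2])
# washer: grey vs blue, radius
# press edges: front edge & sides
x0,y0=160,110; a=up(x0,y0,222,212); bl=a[...,2]-a[...,0]; m=(bl>20).astype(np.uint8)
cs,_=cv2.findContours(m,cv2.RETR_EXTERNAL,cv2.CHAIN_APPROX_NONE);c=max(cs,key=cv2.contourArea).reshape(-1,2);P=px(c,x0,y0)
Wd=ray(d,P,.012)[:,:2]
np.save('pe.npy',Wd)
ax=np.radians(7);ex=np.array([np.cos(ax),np.sin(ax)]);ey=np.array([-ex[1],ex[0]]);n=np.array([.585,.215])
l=(Wd-n)@np.c_[ex,ey]
for nm,s in(('front',(l[:,0]<-.035)&(abs(l[:,1])<.05)),('left',(l[:,1]>.045)&(l[:,0]>-.045)&(l[:,0]<.06)),('right',(l[:,1]<-.045)&(l[:,0]>-.045)&(l[:,0]<.1))):
    vx,vy,qx,qy=cv2.fitLine(Wd[s].astype(np.float32),cv2.DIST_HUBER,0,.01,.01).ravel();print(nm,np.degrees(np.arctan2(vy,vx)),qx,qy)
# tins, tray floor centre
```

```text
wr ext [325.6875 196.0625] [334.3125 238.5625]
ring 0.0 0.0 0.0 [[1.13591415 0.82799157 0.018     ]]
hole? 68.796875 [329.51580835 187.19011186] [[ 0.58662874 -0.19743039  0.014     ]]
foot 330.0 234.375 4.349130153656006 [[ 0.4420331  -0.20116897  0.018     ]]
bar (np.float64(330.5), 202) 4.375 [ 0.5392 -0.1975]
bar (np.float64(330.5), 207) 4.375 [ 0.5242 -0.1978]
bar (np.float64(330.5), 212) 4.625 [ 0.5091 -0.1981]
bar (np.float64(330.6875), 217) 5.0 [ 0.4941 -0.199 ]
bar (np.float64(330.6875), 222) 5.0 [ 0.4791 -0.1993]
o max 118.70937
nut [191.75222232 182.87143182] 88.765625 [[0.58759504 0.22263324 0.026     ]]
nut corner ang mod60 15 -5.863722406826748 0.2038270849529877 center [0.58742007 0.22257765]
nut corner ang mod60 25 -6.155012284747731 0.20864031551618586 center [0.58750052 0.22256589]
nut corner ang mod60 40 -6.061924632238875 0.21557415122364962 center [0.58755839 0.22256502]
nut corner ang mod60 55 -5.600690019243014 0.2141652774999181 center [0.58758733 0.22260297]
front -82.12895 0.53261846 0.22309108
left 7.756369 0.5814387 0.2813148
right 7.853071 0.61854136 0.1670705
```

Measurements agree:
- **Nut:** at (0.5875, 0.2226). The base edges give (0.5877, 0.2225).
- **Press:** yaw 7.8°.
- **Nut flats:** at about 24° world, mod 60.
- **Spanner:** origin about (0.510, -0.1985), yaw 1.6°. Ring to foot measures 145 mm, against 142 mm given.

Now I'll move over to the tray.

Call:
drive_tool --commands '[{"wz": -0.1022},{"wz": -0.1022},{"wz": -0.1022},{"x": -0.23,"y": -0.98},{"x": -0.23,"y": -0.98},{"x": -0.23,"y": -0.98},{"x": -0.23,"y": -0.98},{"x": -0.23,"y": -0.98},{"x": -0.23,"y": -0.98},{"x": -0.23,"y": -0.98}]'

```text
validation failed for argument at $.co...
```

Call:
drive_tool --commands '[{"x": -0.23,"y": -0.98},{"x": -0.23,"y": -0.98},{"x": -0.23,"y": -0.98},{"x": -0.23,"y": -0.98},{"x": -0.23,"y": -0.98},{"x": -0.23,"y": -0.98},{"x": -0.23,"y": -0.98},{"x": -0.23,"y": -0.98},{"x": -0.23,"y": -0.98},{}]'

```text
validation failed for argument at $.co...
```

```bash
cat >> h.py <<'E'
def to(x,y,z,yaw):
    s=ctrl.get_state();M=R.from_quat(s['tool_rot']).as_matrix();t=M.T@(np.array([x,y,z])-s['ee_pos'])
    cy=np.degrees(np.arctan2(M[1,0],M[0,0]));dy=(yaw-cy+180)%360-180
    print('t',s['time_s'],'pos',s['ee_pos'].round(4),'yaw',cy.round(2),'tiltz',M[:,2].round(4),'| tool rows x,y,z',(t/.05).round(3),'wz',round(-dy/90,4),'F',s['contact_force'].round(1),'T',s['ft_torque'].round(2),'op',round(s['opening'],4),'g',round(s['grip_force'],1),'j6',s['joint_pos'][5].round(2))
E
python3 -c "
from h import *
to(.510,-.1985,.0175,181.6)"
```

```text
t 1.0 pos [0.2959 0.6067 0.2387] yaw 154.0 tiltz [-0.  0. -1.] | tool rows x,y,z [-10.908 -12.596   4.424] wz -0.3067 F [-0.5 -0.4 -0.2] T [ 0.03 -0.02  0.02] op 0.0879 g 0.0 j6 -0.04
```

Call:
drive_tool --commands '[{"x": 0,"y": 0,"z": 0,"wx": 0,"wy": 0,"wz": -0.1022,"hand": 100},{"x": 0,"y": 0,"z": 0,"wx": 0,"wy": 0,"wz": -0.1022,"hand": 100},{"x": 0,"y": 0,"z": 0,"wx": 0,"wy": 0,"wz": -0.1022,"hand": 100},{"x": -0.23,"y": -0.98,"z": 0,"wx": 0,"wy": 0,"wz": 0,"hand": 100},{"x": -0.23,"y": -0.98,"z": 0,"wx": 0,"wy": 0,"wz": 0,"hand": 100},{"x": -0.23,"y": -0.98,"z": 0,"wx": 0,"wy": 0,"wz": 0,"hand": 100},{"x": -0.23,"y": -0.98,"z": 0,"wx": 0,"wy": 0,"wz": 0,"hand": 100},{"x": -0.23,"y": -0.98,"z": 0,"wx": 0,"wy": 0,"wz": 0,"hand": 100},{"x": -0.23,"y": -0.98,"z": 0,"wx": 0,"wy": 0,"wz": 0,"hand": 100},{"x": -0.23,"y": -0.98,"z": 0,"wx": 0,"wy": 0,"wz": 0,"hand": 100}]'

```text
time_s: 2.25
ee_pos: [0.3862, 0.2645, 0.239]
tool_rot: [-0.014, 1.0, 0.0, 0.0]
contact_force: [1.8, 0.1, -0.4]
opening: 0.088
grip_force: 0.0
```

Call:
drive_tool --commands '[{"x": -0.23,"y": -0.98,"z": 0,"wx": 0,"wy": 0,"wz": 0,"hand": 100},{"x": -0.23,"y": -0.98,"z": 0,"wx": 0,"wy": 0,"wz": 0,"hand": 100},{"x": -0.23,"y": -0.98,"z": 0,"wx": 0,"wy": 0,"wz": 0,"hand": 100},{"x": -0.23,"y": -0.98,"z": 0,"wx": 0,"wy": 0,"wz": 0,"hand": 100},{"x": -0.23,"y": -0.98,"z": 0,"wx": 0,"wy": 0,"wz": 0,"hand": 100},{"x": -0.23,"y": -0.98,"z": 0.2,"wx": 0,"wy": 0,"wz": 0,"hand": 100},{"x": -0.23,"y": -0.98,"z": 0.5,"wx": 0,"wy": 0,"wz": 0,"hand": 100},{"x": -0.23,"y": -0.98,"z": 0.7,"wx": 0,"wy": 0,"wz": 0,"hand": 100},{"x": -0.23,"y": -0.98,"z": 0.5,"wx": 0,"wy": 0,"wz": 0,"hand": 100},{"x": 0,"y": -0.2,"z": 0.5,"wx": 0,"wy": 0,"wz": 0,"hand": 100}]'

```text
time_s: 3.5
ee_pos: [0.5028, -0.185, 0.1182]
tool_rot: [-0.012, 1.0, -0.001, 0.001]
contact_force: [0.7, -0.4, 0.2]
opening: 0.088
grip_force: 0.0
```

```bash
python3 -c "
from h import *
to(.510,-.1985,.0175,181.6)
d=cap('top');s=cap('scene');cv2.imwrite('pics/a.png',np.hstack([cv2.resize(d['bgr'][160:260,285:385],(400,400)),cv2.resize(s['bgr'][170:320,160:310],(400,400))]))"
```

```text
t 3.5 pos [ 0.5028 -0.185   0.1182] yaw -178.58 tiltz [ 0.0012 -0.001  -1.    ] | tool rows x,y,z [-0.135 -0.272  2.014] wz -0.002 F [ 0.7 -0.4  0.2] T [ 0.07  0.02 -0.  ] op 0.088 g 0.0 j6 -1.99
```

View pics/a.png

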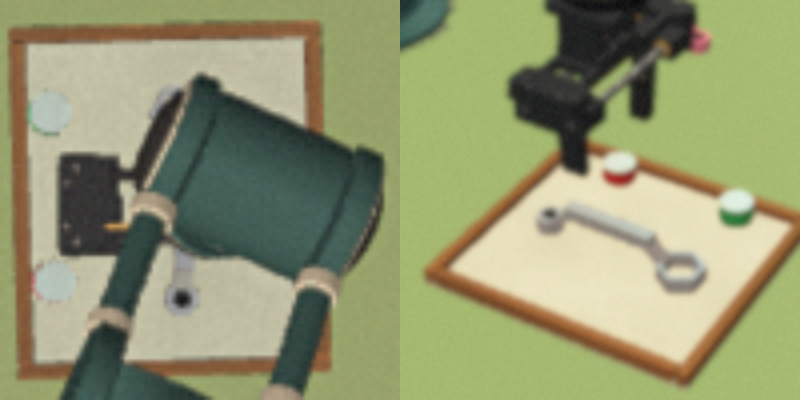

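The view shows the gripper over the handle, clear of both tins. I'll descend and grip.

Call:
drive_tool --commands '[{"x": -0.14,"y": -0.27,"z": 0.5,"wx": 0,"wy": 0,"wz": -0.002,"hand": 100},{"x": 0,"y": 0,"z": 0.6,"wx": 0,"wy": 0,"wz": 0,"hand": 100},{"x": 0,"y": 0,"z": 0.5,"wx": 0,"wy": 0,"wz": 0,"hand": 100},{"x": 0,"y": 0,"z": 0.4,"wx": 0,"wy": 0,"wz": 0,"hand": 50},{"x": 0,"y": 0,"z": 0,"wx": 0,"wy": 0,"wz": 0,"hand": 25},{"x": 0,"y": 0,"z": 0,"wx": 0,"wy": 0,"wz": 0,"hand": 8},{"x": 0,"y": 0,"z": 0,"wx": 0,"wy": 0,"wz": 0,"hand": 0},{"x": 0,"y": 0,"z": 0,"wx": 0,"wy": 0,"wz": 0,"hand": 0},{"x": 0,"y": 0,"z": 0,"wx": 0,"wy": 0,"wz": 0,"hand": 0},{"x": 0,"y": 0,"z": 0,"wx": 0,"wy": 0,"wz": 0,"hand": 0}]' --newtons 45

```text
time_s: 4.85
ee_pos: [0.5094, -0.1953, 0.0189]
tool_rot: [-0.015, 1.0, -0.0, 0.0]
contact_force: [0.9, -1.2, 0.4]
opening: 0.0202
grip_force: 0.3
```

```bash
python3 -c "
from h import *
to(.510,-.1985,.0175,181.6)"
```

```text
t 4.85 pos [ 0.5094 -0.1953  0.0189] yaw -178.23 tiltz [ 3.e-04 -3.e-04 -1.e+00] | tool rows x,y,z [-0.011 -0.064  0.028] wz 0.0019 F [ 0.9 -1.2  0.4] T [-0.03  0.03  0.  ] op 0.0202 g 0.3 j6 -2.01
```

Call:
drive_tool --commands '[{"x": 0,"y": -0.05,"z": 0.03,"wx": 0,"wy": 0,"wz": 0,"hand": 0},{"x": 0,"y": 0,"z": 0,"wx": 0,"wy": 0,"wz": 0,"hand": 0},{"x": 0,"y": 0,"z": 0,"wx": 0,"wy": 0,"wz": 0,"hand": 0},{"x": 0,"y": 0,"z": 0,"wx": 0,"wy": 0,"wz": 0,"hand": 0},{"x": 0,"y": 0,"z": 0,"wx": 0,"wy": 0,"wz": 0,"hand": 0}]'

```text
time_s: 5.48
ee_pos: [0.5096, -0.1971, 0.0181]
tool_rot: [-0.015, 1.0, 0.001, 0.0]
contact_force: [-2.1, 3.9, 7.8]
opening: 0.0133
grip_force: 45.0
```

```bash
python3 -c "
from h import *
to(.510,-.1985,.0175,181.6)"
```

```text
t 5.475 pos [ 0.5096 -0.1971  0.0181] yaw -178.25 tiltz [ 1.0e-04  1.2e-03 -1.0e+00] | tool rows x,y,z [-0.006 -0.028  0.012] wz 0.0017 F [-2.1  3.9  7.8] T [0.6  0.23 0.  ] op 0.0133 g 45.0 j6 -2.02
```

The spanner is gripped, with a 13.3 mm opening at 45 N. I'll lift it and carry it to above the nut.

Call:
drive_tool --commands '[{"x": 0,"y": 0,"z": -0.4,"wx": 0,"wy": 0,"wz": 0,"hand": 0},{"x": 0,"y": 0,"z": -0.9,"wx": 0,"wy": 0,"wz": 0,"hand": 0},{"x": 0,"y": 0,"z": -0.8,"wx": 0,"wy": 0,"wz": 0,"hand": 0},{"x": -0.05,"y": 0.97,"z": -0.5,"wx": 0,"wy": 0,"wz": 0,"hand": 0},{"x": -0.05,"y": 0.97,"z": 0,"wx": 0,"wy": 0,"wz": 0,"hand": 0},{"x": -0.05,"y": 0.97,"z": 0,"wx": 0,"wy": 0,"wz": 0,"hand": 0},{"x": -0.05,"y": 0.97,"z": 0,"wx": 0,"wy": 0,"wz": 0,"hand": 0},{"x": -0.05,"y": 0.97,"z": 0,"wx": 0,"wy": 0,"wz": 0,"hand": 0},{"x": -0.05,"y": 0.97,"z": 0,"wx": 0,"wy": 0,"wz": 0,"hand": 0},{"x": -0.05,"y": 0.97,"z": 0,"wx": 0,"wy": 0,"wz": 0,"hand": 0}]'

```text
time_s: 6.72
ee_pos: [0.5156, 0.1435, 0.1465]
tool_rot: [-0.015, 1.0, -0.0, -0.001]
contact_force: [0.4, -0.4, -1.4]
opening: 0.0132
grip_force: 45.0
```

Call:
drive_tool --commands '[{"x": -0.05,"y": 0.97,"z": 0,"wx": 0,"wy": 0,"wz": 0,"hand": 0},{"x": 0,"y": 0,"z": 0,"wx": 0,"wy": 0,"wz": -0.083,"hand": 0},{"x": 0,"y": 0,"z": 0,"wx": 0,"wy": 0,"wz": -0.083,"hand": 0},{"x": 0,"y": 0,"z": 0,"wx": 0,"wy": 0,"wz": -0.083,"hand": 0},{"x": 0,"y": 0,"z": 0,"wx": 0,"wy": 0,"wz": 0,"hand": 0}]'

```text
time_s: 7.35
ee_pos: [0.5167, 0.1906, 0.1464]
tool_rot: [-0.209, 0.978, -0.0, -0.001]
contact_force: [-0.7, -0.8, -1.8]
opening: 0.0133
grip_force: 45.0
```

Run:
```python
from h import *
to(.519,.1921,.082,204)
d=cap('top');s=cap('scene')
S=ctrl.get_state(); p=S['ee_pos']; und=p[2]-.012
M=R.from_quat(S['tool_rot']).as_matrix(); ex=-M[:,0]; c=np.r_[(p+.075*ex)[:2],und+.008]
print('pred ring',c, 'px top',proj(d,c),'scene',proj(s,c))
cv2.imwrite('topb.png',d['bgr']);cv2.imwrite('sceneb.png',s['bgr'])
u=proj(d,c)[0].astype(int);v=proj(s,c)[0].astype(int);print(u,v)
f=lambda im,q,w:cv2.resize(im[q[1]-w:q[1]+w,q[0]-w:q[0]+w],(400,400),interpolation=cv2.INTER_CUBIC)
cv2.imwrite('pics/b.png',np.hstack([f(d['bgr'],u,30),f(s['bgr'],v,40)]))
```

```text
t 7.35 pos [0.5167 0.1906 0.1464] yaw -155.89 tiltz [-1.6e-03 -4.0e-04 -1.0e+00] | tool rows x,y,z [-0.056  0.009  1.287] wz 0.0012 F [-0.7 -0.8 -1.8] T [ 0.01  0.04 -0.01] op 0.0133 g 45.0 j6 -1.68
pred ring [0.58544967 0.22108016 0.1426508 ] px top [[186.88244724 179.51592209]] scene [[346.81488566 154.47019557]]
[186 179] [346 154]
```

View pics/b.png

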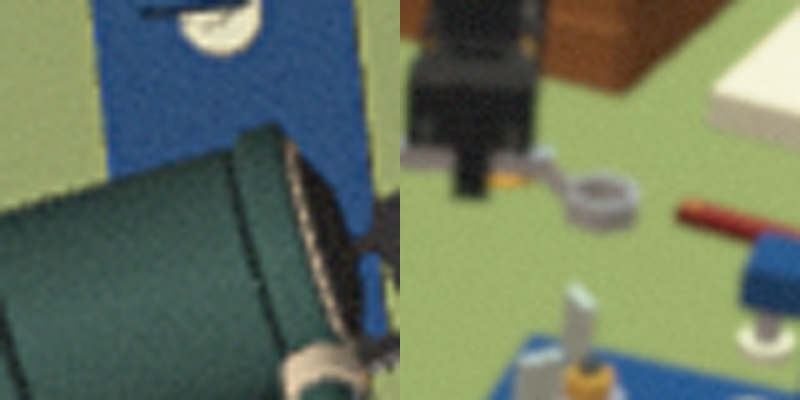

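Ring at crop (601,203), which is raw scene (346.2,154.6); I predicted (346.8,154.5), so they agree to about 1–2 mm. Next is a relative check of ring against nut in the same scene view.

Run:
```python
from h import *
fs=[cap('scene') for _ in range(6)]; s=fs[0]; im=np.mean([f['color'] for f in fs],0).astype(np.float32)
U=8
def up(x0,y0,x1,y1,im): return cv2.resize(im[y0:y1,x0:x1],None,fx=U,fy=U,interpolation=cv2.INTER_CUBIC)
px=lambda p,x0,y0:(np.asarray(p,float)+.5)/U-.5+[x0,y0]
# ring: green bg has G-B big
x0,y0=326,138; a=up(x0,y0,366,172,im); w=a[...,1]-a[...,2]
m=(w<18).astype(np.uint8); cs,h=cv2.findContours(m,cv2.RETR_CCOMP,cv2.CHAIN_APPROX_NONE)
c=max(cs,key=cv2.contourArea).reshape(-1,2);P=px(c,x0,y0)
print('ring right edge',P[:,0].max(),'bottom',P[:,1].max(),'hole:')
for q in cs:
    A=cv2.contourArea(q)/64
    if 5<A<200: Mq=cv2.moments(q);print(A,px((Mq['m10']/Mq['m00'],Mq['m01']/Mq['m00']),x0,y0),px(q.reshape(-1,2),x0,y0).min(0),px(q.reshape(-1,2),x0,y0).max(0))
S=ctrl.get_state(); p=S['ee_pos'];M=R.from_quat(S['tool_rot']).as_matrix(); ex=-M[:,0];ey=-M[:,1]
t=np.radians(np.arange(0,360,60)+30)
for dx in(-.002,0,.002):
    pts=np.array([p+(.075+dx+.023*np.cos(k))*ex+.023*np.sin(k)*ey+np.array([0,0,z-.012]) for k in t for z in(0,.016)])
    inn=np.array([p+(.075+dx+.0173*np.cos(k))*ex+.0173*np.sin(k)*ey+np.array([0,0,z-.012]) for k in t for z in(.016,)])
    q=proj(s,pts);print(dx,'pred right',q[:,0].max(),'bottom',q[:,1].max(),'inner x',proj(s,inn)[:,0].min(),proj(s,inn)[:,0].max())
# nut in first scene average
im0=np.load('scene.npy');x0,y0=335,180;a=up(x0,y0,365,205,im0);o=a[...,0]-a[...,2]
m=(o>45).astype(np.uint8);cs,_=cv2.findContours(m,cv2.RETR_EXTERNAL,cv2.CHAIN_APPROX_NONE);P=px(max(cs,key=cv2.contourArea).reshape(-1,2),x0,y0)
print('nut ext',P.min(0),P.max(0))
k=np.radians(np.arange(0,360,60)-6)
pts=np.array([[.5875+.0162*np.cos(a),.2226+.0162*np.sin(a),z] for a in k for z in(.014,.028)]);q=proj(s,pts);print('pred',q.min(0),q.max(0))
```

```text
ring right edge 352.9375 bottom 159.0625 hole:
-0.002 pred right 353.7121698575879 bottom 160.63028937448104 inner x 341.0559914574626 351.9361077715461
0 pred right 354.42690223709184 bottom 160.6832556124633 inner x 341.77549054455267 352.65151105325066
0.002 pred right 355.1418366144967 bottom 160.7362370047364 inner x 342.4951948465598 353.3671167833713
nut ext [345.5625 179.5625] [364.4375 185.5625]
pred [339.02442295 186.3162961 ] [349.1487442  196.11500293]
```

Run:
```python
from h import *
fs=[cap('scene') for _ in range(4)]; s=fs[0]; im=np.mean([f['color'] for f in fs],0).astype(np.float32)
im0=np.load('scene.npy')
print('ring row 155 G-B',(im[155,338:362,1]-im[155,338:362,2]).round().astype(int))
print('ring col 346 G-B',(im[144:168,346,1]-im[144:168,346,2]).round().astype(int))
print('nut row 191 R-G',(im0[191,334:356,0]-im0[191,334:356,1]).round().astype(int))
print('nut col 344 R-G',(im0[180:202,344,0]-im0[180:202,344,1]).round().astype(int))
```

```text
ring row 155 G-B [50 30 14  6  5  5  5  5  5  3  2  2  2  4 12 32 55 68 68 68 70 66 61 48]
ring col 346 G-B [70 69 65 52 29 12  7  7  8 10  7  5  6  8 10 19 40 60 67 70 68 69 69 70]
nut row 191 R-G [  2   1   2   4  15  30  41  42  42  40  40  38  37  30  13  -8 -24 -38
 -47 -48 -49 -48]
nut col 344 R-G [ -7  -8 -10 -12 -13 -14  -9  -1  15  28  36  40  40  38  30  15   2 -10
 -28 -45 -47 -48]
```

Ring and nut show the same bias in the scene camera to within about 1 mm, which is good enough. I'll descend by feel.

Call:
drive_tool --commands '[{"x": -0.066,"y": 0.009,"z": 0.3,"wx": 0,"wy": 0,"wz": 0,"hand": 0},{"x": 0,"y": 0,"z": 0.6,"wx": 0,"wy": 0,"wz": 0,"hand": 0},{"x": 0,"y": 0,"z": 0.5,"wx": 0,"wy": 0,"wz": 0,"hand": 0},{"x": 0,"y": 0,"z": 0.33,"wx": 0,"wy": 0,"wz": 0,"hand": 0},{"x": 0,"y": 0,"z": 0.1,"wx": 0,"wy": 0,"wz": 0,"hand": 0},{"x": 0,"y": 0,"z": 0.1,"wx": 0,"wy": 0,"wz": 0,"hand": 0},{"x": 0,"y": 0,"z": 0.06,"wx": 0,"wy": 0,"wz": 0,"hand": 0},{"x": 0,"y": 0,"z": 0,"wx": 0,"wy": 0,"wz": 0,"hand": 0}]'

```text
time_s: 8.95
ee_pos: [0.5205, 0.1926, 0.0481]
tool_rot: [-0.209, 0.978, 0.0, 0.0]
contact_force: [0.6, 0.8, -1.7]
opening: 0.0131
grip_force: 45.0
```

```bash
python3 -c "
from h import *
to(.5195,.1922,.026,204)"
```

```text
t 8.95 pos [0.5205 0.1926 0.0481] yaw -155.82 tiltz [ 7.e-04  2.e-04 -1.e+00] | tool rows x,y,z [0.022 0.001 0.443] wz 0.002 F [ 0.6  0.8 -1.7] T [0.06 0.02 0.01] op 0.0131 g 45.0 j6 -1.68
```

Call:
drive_tool --commands '[{"x": 0.02,"y": 0,"z": 0.06,"wx": 0,"wy": 0,"wz": 0,"hand": 0},{"x": 0,"y": 0,"z": 0.06,"wx": 0,"wy": 0,"wz": 0,"hand": 0},{"x": 0,"y": 0,"z": 0.06,"wx": 0,"wy": 0,"wz": 0,"hand": 0},{"x": 0,"y": 0,"z": 0,"wx": 0,"wy": 0,"wz": 0,"hand": 0}]'

```text
time_s: 9.45
ee_pos: [0.5189, 0.192, 0.0383]
tool_rot: [-0.209, 0.978, -0.0, -0.0]
contact_force: [0.1, -0.0, -1.3]
opening: 0.0132
grip_force: 45.0
```

```bash
python3 -c "
from h import *
to(.5195,.1922,.026,204)"
```

```text
t 9.45 pos [0.5189 0.192  0.0383] yaw -155.82 tiltz [-7.e-04 -2.e-04 -1.e+00] | tool rows x,y,z [-0.012 -0.001  0.246] wz 0.002 F [ 0.1 -0.  -1.3] T [0.05 0.08 0.04] op 0.0132 g 45.0 j6 -1.68
```

No contact so far, and the rim is already below the nut's top. Continuing down.

Call:
drive_tool --commands '[{"x": 0,"y": 0,"z": 0.06,"wx": 0,"wy": 0,"wz": 0,"hand": 0},{"x": 0,"y": 0,"z": 0.06,"wx": 0,"wy": 0,"wz": 0,"hand": 0},{"x": 0,"y": 0,"z": 0.06,"wx": 0,"wy": 0,"wz": 0,"hand": 0},{"x": 0,"y": 0,"z": 0.05,"wx": 0,"wy": 0,"wz": 0,"hand": 0},{"x": 0,"y": 0,"z": 0,"wx": 0,"wy": 0,"wz": 0,"hand": 0}]'

```text
time_s: 10.07
ee_pos: [0.519, 0.192, 0.0269]
tool_rot: [-0.209, 0.978, -0.0, -0.0]
contact_force: [-0.1, -0.2, -1.4]
opening: 0.0132
grip_force: 45.0
```

```bash
python3 -c "
from h import *
to(.5195,.1922,.026,204)"
```

```text
t 10.075 pos [0.519  0.192  0.0269] yaw -155.82 tiltz [-6.e-04 -2.e-04 -1.e+00] | tool rows x,y,z [-0.011 -0.     0.017] wz 0.002 F [-0.1 -0.2 -1.4] T [ 0.08  0.03 -0.01] op 0.0132 g 45.0 j6 -1.68
```

Seated, with the underside at about 15 mm and no contact force. First stroke, clockwise about the nut's axis: per 6° row, x = −0.008, y = 0.157, wz = 0.0667.

Call:
drive_tool --commands '[{"x": -0.008,"y": 0.157,"z": 0.01,"wx": 0,"wy": 0,"wz": 0.0667,"hand": 0},{"x": -0.008,"y": 0.157,"z": 0,"wx": 0,"wy": 0,"wz": 0.0667,"hand": 0},{"x": -0.008,"y": 0.157,"z": 0,"wx": 0,"wy": 0,"wz": 0.0667,"hand": 0},{"x": -0.008,"y": 0.157,"z": 0,"wx": 0,"wy": 0,"wz": 0.0667,"hand": 0},{"x": 0,"y": 0,"z": 0,"wx": 0,"wy": 0,"wz": 0,"hand": 0}]'

```text
time_s: 10.7
ee_pos: [0.5123, 0.2227, 0.0266]
tool_rot: [-0.002, 1.0, -0.0, -0.0]
contact_force: [-0.8, -0.2, -1.7]
opening: 0.0133
grip_force: 45.0
```

```bash
cat >> h.py <<'E'
def st():
    s=ctrl.get_state();M=R.from_quat(s['tool_rot']).as_matrix();th=np.degrees(np.arctan2(-M[1,0],-M[0,0]))
    c=s['ee_pos']-.075*M[:,0]; F=M.T@s['contact_force']
    print('t',s['time_s'],'spanner yaw rel press',round(th-7.8,2),'socket xy',c[:2].round(4),'TCPz',s['ee_pos'][2].round(4),'F tool',F.round(1),'T',s['ft_torque'].round(2),'tilt',M[:2,2].round(4),'op',round(s['opening'],4))
E
python3 -c "
from h import *
st()"
```

```text
t 10.7 spanner yaw rel press -7.53 socket xy [0.5873 0.223 ] TCPz 0.0266 F tool [ 0.8 -0.2  1.7] T [ 0.01  0.15 -0.05] tilt [-0.0006 -0.0004] op 0.0133
```

Call:
drive_tool --commands '[{"x": -0.008,"y": 0.157,"z": 0.0,"wx": 0,"wy": 0,"wz": 0.0667,"hand": 0},{"x": -0.008,"y": 0.157,"z": 0,"wx": 0,"wy": 0,"wz": 0.0667,"hand": 0},{"x": -0.008,"y": 0.157,"z": 0,"wx": 0,"wy": 0,"wz": 0.0667,"hand": 0}]'

```text
time_s: 11.08
ee_pos: [0.5157, 0.2452, 0.0265]
tool_rot: [0.156, 0.988, -0.001, -0.0]
contact_force: [0.2, -2.4, -2.0]
opening: 0.0132
grip_force: 45.0
```

```bash
python3 -c "
from h import *
st()
S=[cap('scene') for _ in range(2)];s=S[0]
cv2.imwrite('pics/c.png',cv2.resize(s['bgr'][140:220,300:400],(750,600),interpolation=cv2.INTER_CUBIC));st()"
```

```text
t 11.075 spanner yaw rel press -25.7 socket xy [0.5871 0.2221] TCPz 0.0265 F tool [-0.9 -2.2  2. ] T [-0.37  0.04  0.04] tilt [-0.0011 -0.0011] op 0.0132
t 11.175 spanner yaw rel press -25.54 socket xy [0.5874 0.2228] TCPz 0.0265 F tool [ 0.5 -1.3  1.4] T [-0.2   0.1  -0.09] tilt [-0.0009 -0.0006] op 0.0133
```

View pics/c.png

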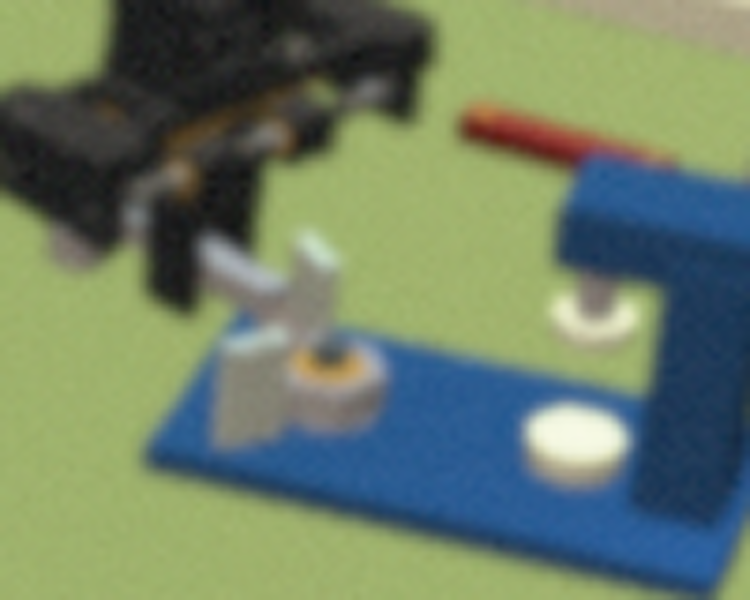

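The ring is seated around the nut (crop 335,385), with the handle between the cheeks. The drag of about 2 N matches the nut turning. I'll finish the stroke.

Call:
drive_tool --commands '[{"x": -0.008,"y": 0.157,"z": 0.0,"wx": 0,"wy": 0,"wz": 0.0667,"hand": 0},{"x": -0.008,"y": 0.157,"z": 0,"wx": 0,"wy": 0,"wz": 0.0667,"hand": 0},{"x": -0.008,"y": 0.157,"z": 0,"wx": 0,"wy": 0,"wz": 0.0667,"hand": 0},{"x": 0,"y": 0,"z": 0,"wx": 0,"wy": 0,"wz": 0,"hand": 0}]'

```text
time_s: 11.68
ee_pos: [0.5264, 0.2661, 0.0264]
tool_rot: [0.306, 0.952, -0.001, -0.0]
contact_force: [-0.4, -2.0, -1.9]
opening: 0.0135
grip_force: 45.1
```

```bash
python3 -c "
from h import *
st()"
```

```text
t 11.675 spanner yaw rel press -43.45 socket xy [0.5874 0.2224] TCPz 0.0264 F tool [-0.8 -1.9  1.9] T [-0.38  0.14 -0.16] tilt [-0.0011 -0.0008] op 0.0135
```

Stroke 1 is done, with the nut at about −35.5° relative to the press. I'll ease back, lift off, and swing back 60° for a new bite.

Call:
drive_tool --commands '[{"x": -0.008,"y": -0.157,"z": 0,"wx": 0,"wy": 0,"wz": -0.0667,"hand": 0},{"x": 0,"y": 0,"z": -0.05,"wx": 0,"wy": 0,"wz": 0,"hand": 0},{"x": 0,"y": 0,"z": -0.25,"wx": 0,"wy": 0,"wz": 0,"hand": 0},{"x": 0,"y": 0,"z": -0.3,"wx": 0,"wy": 0,"wz": 0,"hand": 0},{"x": 0,"y": 0,"z": 0,"wx": 0,"wy": 0,"wz": 0,"hand": 0}]'

```text
time_s: 12.3
ee_pos: [0.5247, 0.2613, 0.0595]
tool_rot: [0.257, 0.966, 0.002, 0.002]
contact_force: [-0.9, -0.3, -2.4]
opening: 0.0135
grip_force: 45.0
```

Call:
drive_tool --commands '[{"x": -0.0086,"y": -0.161,"z": 0,"wx": 0,"wy": 0,"wz": -0.0683,"hand": 0},{"x": -0.0086,"y": -0.161,"z": 0,"wx": 0,"wy": 0,"wz": -0.0683,"hand": 0},{"x": -0.0086,"y": -0.161,"z": 0,"wx": 0,"wy": 0,"wz": -0.0683,"hand": 0},{"x": -0.0086,"y": -0.161,"z": 0,"wx": 0,"wy": 0,"wz": -0.0683,"hand": 0},{"x": -0.0086,"y": -0.161,"z": 0,"wx": 0,"wy": 0,"wz": -0.0683,"hand": 0},{"x": -0.0086,"y": -0.161,"z": 0,"wx": 0,"wy": 0,"wz": -0.0683,"hand": 0},{"x": -0.0086,"y": -0.161,"z": 0,"wx": 0,"wy": 0,"wz": -0.0683,"hand": 0},{"x": -0.0086,"y": -0.161,"z": 0,"wx": 0,"wy": 0,"wz": -0.0683,"hand": 0},{"x": -0.0086,"y": -0.161,"z": 0,"wx": 0,"wy": 0,"wz": -0.0683,"hand": 0},{"x": -0.0086,"y": -0.161,"z": 0,"wx": 0,"wy": 0,"wz": -0.0683,"hand": 0}]'

```text
time_s: 13.55
ee_pos: [0.5238, 0.1833, 0.0568]
tool_rot: [-0.274, 0.962, 0.0, 0.0]
contact_force: [0.2, -0.4, -1.5]
opening: 0.0131
grip_force: 45.0
```

```bash
python3 -c "
from h import *
st()
# nut hex orientation visible? socket above it; report
"
```

```text
t 13.55 spanner yaw rel press 24.04 socket xy [0.5875 0.2228] TCPz 0.0568 F tool [ 0.  -0.4  1.5] T [0.04 0.07 0.01] tilt [0.0003 0.0001] op 0.0131
```

Call:
drive_tool --commands '[{"x": 0,"y": 0,"z": 0.15,"wx": 0,"wy": 0,"wz": 0,"hand": 0},{"x": 0,"y": 0,"z": 0.12,"wx": 0,"wy": 0,"wz": 0,"hand": 0},{"x": 0,"y": 0,"z": 0.06,"wx": 0,"wy": 0,"wz": 0,"hand": 0},{"x": 0,"y": 0,"z": 0.06,"wx": 0,"wy": 0,"wz": 0,"hand": 0},{"x": 0,"y": 0,"z": 0,"wx": 0,"wy": 0,"wz": 0,"hand": 0}]'

```text
time_s: 14.18
ee_pos: [0.5234, 0.1835, 0.0369]
tool_rot: [-0.273, 0.962, 0.0, -0.0]
contact_force: [-0.1, -0.7, -2.0]
opening: 0.0132
grip_force: 45.0
```

Call:
drive_tool --commands '[{"x": 0,"y": 0,"z": 0.07,"wx": 0,"wy": 0,"wz": 0,"hand": 0},{"x": 0,"y": 0,"z": 0.07,"wx": 0,"wy": 0,"wz": 0,"hand": 0},{"x": 0,"y": 0,"z": 0.07,"wx": 0,"wy": 0,"wz": 0,"hand": 0},{"x": 0,"y": 0,"z": 0,"wx": 0,"wy": 0,"wz": 0,"hand": 0}]'

```text
time_s: 14.68
ee_pos: [0.5236, 0.1834, 0.0264]
tool_rot: [-0.272, 0.962, 0.0, -0.0]
contact_force: [0.2, 0.6, -2.2]
opening: 0.0134
grip_force: 45.0
```

Call:
drive_tool --commands '[{"x": -0.008,"y": 0.157,"z": 0,"wx": 0,"wy": 0,"wz": 0.0667,"hand": 0},{"x": -0.008,"y": 0.157,"z": 0,"wx": 0,"wy": 0,"wz": 0.0667,"hand": 0},{"x": -0.008,"y": 0.157,"z": 0,"wx": 0,"wy": 0,"wz": 0.0667,"hand": 0},{"x": -0.008,"y": 0.157,"z": 0,"wx": 0,"wy": 0,"wz": 0.0667,"hand": 0},{"x": -0.008,"y": 0.157,"z": 0,"wx": 0,"wy": 0,"wz": 0.0667,"hand": 0},{"x": -0.008,"y": 0.157,"z": 0,"wx": 0,"wy": 0,"wz": 0.0667,"hand": 0},{"x": -0.008,"y": 0.157,"z": 0,"wx": 0,"wy": 0,"wz": 0.0667,"hand": 0},{"x": -0.008,"y": 0.157,"z": 0,"wx": 0,"wy": 0,"wz": 0.0667,"hand": 0},{"x": 0,"y": 0,"z": 0,"wx": 0,"wy": 0,"wz": 0,"hand": 0}]'

```text
time_s: 15.8
ee_pos: [0.5153, 0.2438, 0.0265]
tool_rot: [0.142, 0.99, -0.0, -0.0]
contact_force: [-0.2, -0.4, -1.5]
opening: 0.0134
grip_force: 45.0
```

```bash
python3 -c "
from h import *
st()"
```

```text
t 15.8 spanner yaw rel press -24.12 socket xy [0.5873 0.2227] TCPz 0.0265 F tool [ 0.1 -0.5  1.5] T [-0.16  0.08 -0.06] tilt [-0.0006 -0.0006] op 0.0134
```

Call:
drive_tool --commands '[{"x": -0.002,"y": 0.0785,"z": 0,"wx": 0,"wy": 0,"wz": 0.0333,"hand": 0},{"x": -0.002,"y": 0.0785,"z": 0,"wx": 0,"wy": 0,"wz": 0.0333,"hand": 0},{"x": -0.001,"y": 0.0523,"z": 0,"wx": 0,"wy": 0,"wz": 0.0222,"hand": 0},{"x": -0.001,"y": 0.0523,"z": 0,"wx": 0,"wy": 0,"wz": 0.0222,"hand": 0},{"x": 0,"y": 0.0262,"z": 0,"wx": 0,"wy": 0,"wz": 0.0111,"hand": 0}]'

```text
time_s: 16.42
ee_pos: [0.5204, 0.2565, 0.0264]
tool_rot: [0.236, 0.972, -0.001, -0.0]
contact_force: [-1.2, -2.0, -2.3]
opening: 0.013
grip_force: 45.0
```

```bash
python3 -c "
from h import *
st()"
```

```text
t 16.425 spanner yaw rel press -35.13 socket xy [0.587 0.222] TCPz 0.0264 F tool [ 0.1 -2.3  2.3] T [-0.5   0.12  0.03] tilt [-0.0011 -0.001 ] op 0.013
```

Call:
drive_tool --commands '[{"x": -0.001,"y": 0.035,"z": 0,"wx": 0,"wy": 0,"wz": 0.0148,"hand": 0},{"x": -0.001,"y": 0.035,"z": 0,"wx": 0,"wy": 0,"wz": 0.0148,"hand": 0},{"x": -0.001,"y": 0.035,"z": 0,"wx": 0,"wy": 0,"wz": 0.0148,"hand": 0},{"x": 0,"y": 0,"z": 0,"wx": 0,"wy": 0,"wz": 0,"hand": 0}]'

```text
time_s: 16.92
ee_pos: [0.5225, 0.2604, 0.0261]
tool_rot: [0.27, 0.963, -0.002, -0.001]
contact_force: [-2.3, -6.6, -1.1]
opening: 0.0133
grip_force: 45.1
```

```bash
python3 -c "
from h import *
st()"
```

```text
t 16.925 spanner yaw rel press -39.14 socket xy [0.5865 0.2214] TCPz 0.0261 F tool [-1.5 -6.8  1.1] T [-1.06  0.32  0.17] tilt [-0.0024 -0.0026] op 0.0133
```

Resistance has risen to 6.8 N at −39°, well before the cheek, so the nut is at its stop. That makes the start angle about 1.36 rad and the first lift-off about 2.27 rad, inside the required window. Now I'll tighten gradually.

Call:
drive_tool --commands '[{"x": 0,"y": 0.02,"z": 0,"wx": 0,"wy": 0,"wz": 0.004,"hand": 0},{"x": 0,"y": 0,"z": 0,"wx": 0,"wy": 0,"wz": 0,"hand": 0}]'

```text
time_s: 17.18
ee_pos: [0.5227, 0.2609, 0.0259]
tool_rot: [0.273, 0.962, -0.002, -0.001]
contact_force: [-2.4, -8.4, -1.1]
opening: 0.0135
grip_force: 45.1
```

```bash
python3 -c "
from h import *
st()"
```

```text
t 17.175 spanner yaw rel press -39.49 socket xy [0.5865 0.2215] TCPz 0.0259 F tool [-2.3 -8.4  1.1] T [-1.23  0.39  0.22] tilt [-0.0031 -0.0033] op 0.0135
```

Call:
drive_tool --commands '[{"x": 0,"y": 0.018,"z": 0,"wx": 0,"wy": 0,"wz": 0,"hand": 0},{"x": 0,"y": 0.017,"z": 0,"wx": 0,"wy": 0,"wz": 0,"hand": 0},{"x": 0,"y": 0,"z": 0,"wx": 0,"wy": 0,"wz": 0,"hand": 0},{"x": 0,"y": 0,"z": 0,"wx": 0,"wy": 0,"wz": 0,"hand": 0},{"x": 0,"y": 0,"z": 0,"wx": 0,"wy": 0,"wz": 0,"hand": 0},{"x": 0,"y": 0,"z": 0,"wx": 0,"wy": 0,"wz": 0,"hand": 0}]'

```text
time_s: 17.92
ee_pos: [0.5229, 0.2614, 0.0258]
tool_rot: [0.273, 0.962, -0.003, -0.002]
contact_force: [-3.1, -10.6, 1.6]
opening: 0.0135
grip_force: 45.0
```

```bash
python3 -c "
from h import *
st()"
```

```text
t 17.925 spanner yaw rel press -39.49 socket xy [0.5867 0.222 ] TCPz 0.0258 F tool [ -3.  -10.6  -1.5] T [-1.73  0.46  0.08] tilt [-0.0046 -0.0048] op 0.0135
```

Call:
drive_tool --commands '[{"x": 0,"y": 0.014,"z": 0,"wx": 0,"wy": 0,"wz": 0.003,"hand": 0},{"x": 0,"y": 0.014,"z": 0,"wx": 0,"wy": 0,"wz": 0.003,"hand": 0},{"x": 0,"y": 0,"z": 0,"wx": 0,"wy": 0,"wz": 0,"hand": 0},{"x": 0,"y": 0,"z": 0,"wx": 0,"wy": 0,"wz": 0,"hand": 0},{"x": 0,"y": 0,"z": 0,"wx": 0,"wy": 0,"wz": 0,"hand": 0},{"x": 0,"y": 0,"z": 0,"wx": 0,"wy": 0,"wz": 0,"hand": 0},{"x": 0,"y": 0,"z": 0,"wx": 0,"wy": 0,"wz": 0,"hand": 0},{"x": 0,"y": 0,"z": 0,"wx": 0,"wy": 0,"wz": 0,"hand": 0}]'

```text
time_s: 18.92
ee_pos: [0.5232, 0.262, 0.0256]
tool_rot: [0.278, 0.961, -0.004, -0.002]
contact_force: [-4.4, -12.1, 1.9]
opening: 0.0129
grip_force: 45.0
```

```bash
python3 -c "
from h import *
st()"
```

```text
t 18.925 spanner yaw rel press -40.02 socket xy [0.5866 0.222 ] TCPz 0.0256 F tool [ -2.7 -12.6  -1.8] T [-2.    0.67  0.08] tilt [-0.0057 -0.0059] op 0.0129
```

Held at about 12.6 N, roughly 1.0 N m, for more than 0.5 s. Now I'll ease off and lift.

Call:
drive_tool --commands '[{"x": 0,"y": -0.06,"z": 0,"wx": 0,"wy": 0,"wz": -0.01,"hand": 0},{"x": 0,"y": -0.08,"z": 0,"wx": 0,"wy": 0,"wz": -0.03,"hand": 0},{"x": 0,"y": -0.04,"z": 0,"wx": 0,"wy": 0,"wz": -0.02,"hand": 0},{"x": 0,"y": 0,"z": 0,"wx": 0,"wy": 0,"wz": 0,"hand": 0},{"x": 0,"y": 0,"z": 0,"wx": 0,"wy": 0,"wz": 0,"hand": 0}]'

```text
time_s: 19.55
ee_pos: [0.5208, 0.2572, 0.0265]
tool_rot: [0.233, 0.973, -0.0, -0.0]
contact_force: [-0.6, -4.9, -2.2]
opening: 0.013
grip_force: 45.2
```

```bash
python3 -c "
from h import *
st()"
```

```text
t 19.55 spanner yaw rel press -34.71 socket xy [0.5877 0.2233] TCPz 0.0265 F tool [-1.7 -4.6  2.2] T [-0.82  0.17 -0.23] tilt [-0.0007 -0.0007] op 0.013
```

Call:
drive_tool --commands '[{"x": 0,"y": -0.05,"z": 0,"wx": 0,"wy": 0,"wz": 0,"hand": 0},{"x": 0,"y": 0,"z": 0,"wx": 0,"wy": 0,"wz": 0,"hand": 0}]'

```text
time_s: 19.8
ee_pos: [0.5203, 0.256, 0.027]
tool_rot: [0.232, 0.973, 0.001, 0.0]
contact_force: [0.0, 0.2, -2.6]
opening: 0.0131
grip_force: 45.0
```

```bash
python3 -c "
from h import *
st()"
```

```text
t 19.8 spanner yaw rel press -34.68 socket xy [0.5872 0.2221] TCPz 0.027 F tool [0.1 0.2 2.6] T [-0.16  0.1  -0.05] tilt [0.0011 0.001 ] op 0.0131
```

Side force is gone, so I'll lift clear, turn and carry it back.

Call:
drive_tool --commands '[{"x": 0,"y": 0,"z": -0.1,"wx": 0,"wy": 0,"wz": 0,"hand": 0},{"x": 0,"y": 0,"z": -0.2,"wx": 0,"wy": 0,"wz": 0,"hand": 0},{"x": 0,"y": 0,"z": -0.4,"wx": 0,"wy": 0,"wz": 0,"hand": 0},{"x": 0,"y": 0,"z": -0.8,"wx": 0,"wy": 0,"wz": 0,"hand": 0},{"x": 0,"y": 0,"z": -0.9,"wx": 0,"wy": 0,"wz": 0,"hand": 0},{"x": 0,"y": 0,"z": 0,"wx": 0,"wy": 0,"wz": -0.106,"hand": 0},{"x": 0,"y": 0,"z": 0,"wx": 0,"wy": 0,"wz": -0.106,"hand": 0},{"x": 0,"y": 0,"z": 0,"wx": 0,"wy": 0,"wz": -0.106,"hand": 0},{"x": 0,"y": 0,"z": 0,"wx": 0,"wy": 0,"wz": 0,"hand": 0}]'

```text
time_s: 20.92
ee_pos: [0.5203, 0.2558, 0.1485]
tool_rot: [-0.014, 1.0, 0.001, 0.001]
contact_force: [-0.6, 0.3, -2.7]
opening: 0.0132
grip_force: 45.0
```

```bash
python3 -c "
from h import *
to(.510,-.197,.14,181.7)"
```

```text
t 20.925 pos [0.5203 0.2558 0.1485] yaw -178.36 tiltz [ 0.0019  0.0011 -1.    ] | tool rows x,y,z [ 0.466 -9.046  0.16 ] wz -0.0007 F [-0.6  0.3 -2.7] T [ 0.05 -0.01 -0.01] op 0.0132 g 45.0 j6 -1.19
```

Call:
drive_tool --commands '[{"x": 0.05,"y": -0.9,"z": 0,"wx": 0,"wy": 0,"wz": 0,"hand": 0},{"x": 0.05,"y": -0.95,"z": 0,"wx": 0,"wy": 0,"wz": 0,"hand": 0},{"x": 0.05,"y": -0.95,"z": 0,"wx": 0,"wy": 0,"wz": 0,"hand": 0},{"x": 0.05,"y": -0.95,"z": 0,"wx": 0,"wy": 0,"wz": 0,"hand": 0},{"x": 0.05,"y": -0.95,"z": 0,"wx": 0,"wy": 0,"wz": 0,"hand": 0},{"x": 0.05,"y": -0.95,"z": 0,"wx": 0,"wy": 0,"wz": 0,"hand": 0},{"x": 0.05,"y": -0.95,"z": 0,"wx": 0,"wy": 0,"wz": 0,"hand": 0},{"x": 0.05,"y": -0.9,"z": 0,"wx": 0,"wy": 0,"wz": 0,"hand": 0},{"x": 0.05,"y": -0.9,"z": 0,"wx": 0,"wy": 0,"wz": 0,"hand": 0},{"x": 0,"y": -0.6,"z": 0,"wx": 0,"wy": 0,"wz": 0,"hand": 0}]'

```text
time_s: 22.18
ee_pos: [0.5112, -0.1971, 0.1479]
tool_rot: [-0.013, 1.0, -0.0, 0.001]
contact_force: [0.1, 0.2, -1.4]
opening: 0.0131
grip_force: 45.0
```

Run:
```python
from h import *
to(.510,-.197,.018,181.7)
fs=[cap('top') for _ in range(8)]; d=fs[0]; im=np.mean([f['color'] for f in fs],0).astype(np.float32)
U=8;x0,y0=180,172;a=cv2.resize(im[y0:196,x0:206],None,fx=U,fy=U,interpolation=cv2.INTER_CUBIC);o=a[...,0]-a[...,2]
px=lambda p:(np.asarray(p,float)+.5)/U-.5+[x0,y0]
for th in(15,25,40,55):
    m=(o>th).astype(np.uint8); cs,_=cv2.findContours(m,cv2.RETR_EXTERNAL,cv2.CHAIN_APPROX_NONE);c=max(cs,key=cv2.contourArea)
    f=np.zeros_like(m);cv2.drawContours(f,[c],-1,1,-1);yy,xx=np.nonzero(f)
    W=ray(d,px(np.c_[xx,yy]),.028)[:,:2];W-=W.mean(0);z=W[:,0]+1j*W[:,1];S=np.mean(z**6)
    print('corner mod60',th,np.degrees(np.angle(S))/6,abs(S)/np.mean(abs(z)**6))
s=cap('scene')
cv2.imwrite('pics/d.png',np.hstack([cv2.resize(a/1,(400,400))[...,::-1],cv2.resize(s['bgr'][150:300,150:300],(400,400))]).astype(np.uint8))
```

```text
t 22.175 pos [ 0.5112 -0.1971  0.1479] yaw -178.55 tiltz [ 1.4e-03 -7.0e-04 -1.0e+00] | tool rows x,y,z [0.027 0.005 2.597] wz -0.0028 F [ 0.1  0.2 -1.4] T [-0.01  0.   -0.07] op 0.0131 g 45.0 j6 -2.01
corner mod60 15 14.571306351226545 0.20299061829250384
corner mod60 25 14.278038813294076 0.20337219834181272
corner mod60 40 14.12005407457417 0.20322236124215065
corner mod60 55 13.788385253973187 0.20036872586271934
```

View pics/d.png

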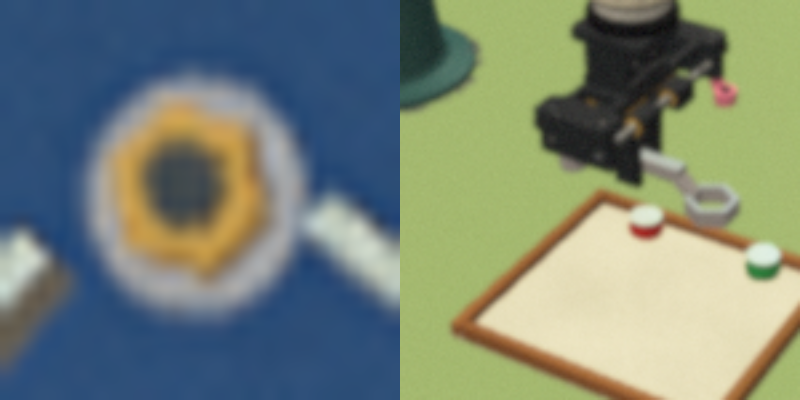

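The nut's corners are now at about 14°, against 12° expected when tight and within measuring error. The spanner is held level over the tray, so I'll lower it gently.

Call:
drive_tool --commands '[{"x": 0.03,"y": 0,"z": 0.5,"wx": 0,"wy": 0,"wz": 0,"hand": 0},{"x": 0,"y": 0,"z": 0.6,"wx": 0,"wy": 0,"wz": 0,"hand": 0},{"x": 0,"y": 0,"z": 0.5,"wx": 0,"wy": 0,"wz": 0,"hand": 0},{"x": 0,"y": 0,"z": 0.35,"wx": 0,"wy": 0,"wz": 0,"hand": 0},{"x": 0,"y": 0,"z": 0.25,"wx": 0,"wy": 0,"wz": 0,"hand": 0},{"x": 0,"y": 0,"z": 0.15,"wx": 0,"wy": 0,"wz": 0,"hand": 0},{"x": 0,"y": 0,"z": 0.1,"wx": 0,"wy": 0,"wz": 0,"hand": 0},{"x": 0,"y": 0,"z": 0.06,"wx": 0,"wy": 0,"wz": 0,"hand": 0},{"x": 0,"y": 0,"z": 0.04,"wx": 0,"wy": 0,"wz": 0,"hand": 0},{"x": 0,"y": 0,"z": 0,"wx": 0,"wy": 0,"wz": 0,"hand": 0}]'

```text
time_s: 23.88
ee_pos: [0.5097, -0.1952, 0.0194]
tool_rot: [-0.015, 1.0, -0.0, 0.0]
contact_force: [-0.8, 0.5, -2.8]
opening: 0.0133
grip_force: 45.0
```

```bash
python3 -c "
from h import *
to(.510,-.197,.018,181.7)"
```

```text
t 23.875 pos [ 0.5097 -0.1952  0.0194] yaw -178.27 tiltz [ 2.e-04 -1.e-04 -1.e+00] | tool rows x,y,z [-0.006 -0.036  0.027] wz 0.0004 F [-0.8  0.5 -2.8] T [-0.01  0.11  0.02] op 0.0133 g 45.0 j6 -2.01
```

Just above the floor: down 1.5 mm more, release slowly, then rise.

Call:
drive_tool --commands '[{"x": 0,"y": 0,"z": 0.02,"wx": 0,"wy": 0,"wz": 0,"hand": 0},{"x": 0,"y": 0,"z": 0.01,"wx": 0,"wy": 0,"wz": 0,"hand": 0},{"x": 0,"y": 0,"z": 0,"wx": 0,"wy": 0,"wz": 0,"hand": 0},{"x": 0,"y": 0,"z": 0,"wx": 0,"wy": 0,"wz": 0,"hand": 25},{"x": 0,"y": 0,"z": 0,"wx": 0,"wy": 0,"wz": 0,"hand": 40},{"x": 0,"y": 0,"z": 0,"wx": 0,"wy": 0,"wz": 0,"hand": 50},{"x": 0,"y": 0,"z": 0,"wx": 0,"wy": 0,"wz": 0,"hand": 60},{"x": 0,"y": 0,"z": 0,"wx": 0,"wy": 0,"wz": 0,"hand": 60}]'

```text
time_s: 24.88
ee_pos: [0.5095, -0.1951, 0.0177]
tool_rot: [-0.015, 1.0, 0.0, -0.0]
contact_force: [-0.4, 1.1, -0.3]
opening: 0.0528
grip_force: 0.0
```

Call:
drive_tool --commands '[{"x": 0,"y": 0,"z": -0.2,"wx": 0,"wy": 0,"wz": 0,"hand": 60},{"x": 0,"y": 0,"z": -0.6,"wx": 0,"wy": 0,"wz": 0,"hand": 60},{"x": 0,"y": 0,"z": -0.9,"wx": 0,"wy": 0,"wz": 0,"hand": 60},{"x": 0,"y": 0,"z": -0.9,"wx": 0,"wy": 0,"wz": 0,"hand": 60},{"x": 0,"y": 0,"z": -0.9,"wx": 0,"wy": 0,"wz": 0,"hand": 60},{"x": 0,"y": 0,"z": -0.5,"wx": 0,"wy": 0,"wz": 0,"hand": 60},{"x": 0,"y": 0,"z": 0,"wx": 0,"wy": 0,"wz": 0,"hand": 60}]'

```text
time_s: 25.75
ee_pos: [0.5113, -0.1959, 0.2212]
tool_rot: [-0.015, 1.0, -0.001, 0.003]
contact_force: [0.4, 0.3, 0.1]
opening: 0.0528
grip_force: 0.0
```

```bash
python3 -c "
from h import *
to(.510,-.197,.018,181.7)
s=cap('scene');cv2.imwrite('pics/e.png',cv2.resize(s['bgr'][100:400,100:500],(800,600)))"
```

```text
t 25.75 pos [ 0.5113 -0.1959  0.2212] yaw -178.26 tiltz [ 0.0059 -0.0026 -1.    ] | tool rows x,y,z [ 0.05  -0.01   4.063] wz 0.0004 F [0.4 0.3 0.1] T [ 0.04 -0.03  0.03] op 0.0528 g 0.0 j6 -2.01
```

View pics/e.png

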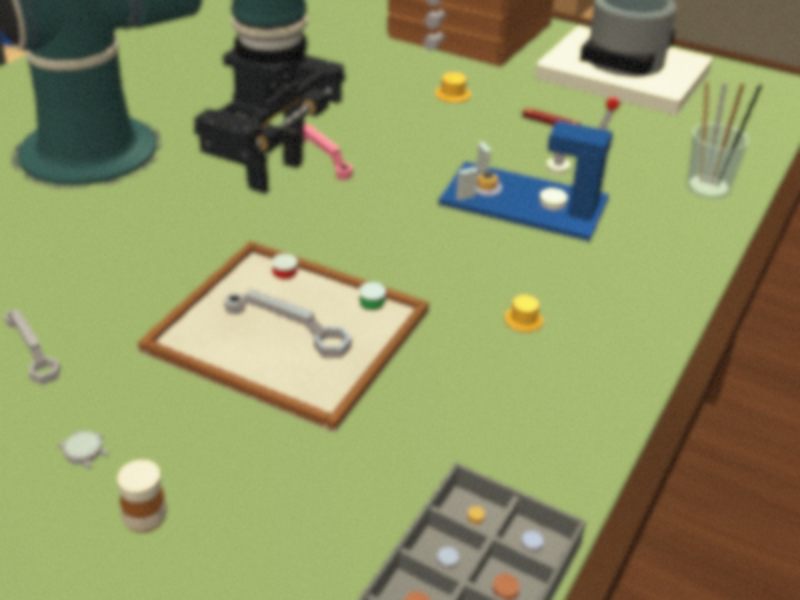

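The spanner lies flat in the tray (ring at 332,342) and the gripper is clear. Everything else is where it was.

```bash
python3 -c "
from h import *
print(ctrl.finish_job())"
```

```text
the job is handed in; nothing more can be done
None
```

I tightened the nut to its stop in two strokes, held it there at about 1.0 N m for over half a second, laid the spanner back flat in the tray and handed the job in. The hand-in returned no verdict, and the nut's angle at the lift-off (about 2.3 rad) is inferred from camera and force readings.

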